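Show the violet crystal to the microscope with the tongs

ROBOT

A 6-joint arm with a two-finger parallel gripper is mounted at the origin on a cart in front of the work surface, level with it; the furniture and walls round the work are solid. World frame = base frame: x ahead of the robot, y to its left, z up, the work surface at z = 0. Lengths are in mm, angles in rad, forces in N, time in s.
With the tool pointing down it reaches from about 275 to 850 mm from the base axis. Payload 19 kg.
Tool frame: the origin (TCP) lies on the centre line of the jaws, within the pads' length; the fingertips stand 8 mm ahead of it and the grasp point (between the pads) lies 11 mm behind it; z points along the fingers, y is the line along which they close (so a half turn about z gives the same grasp; the last joint's range is limited). The gripper opens to 85 mm and grips with 20 to 120 N. Pads are 22 mm wide; open, the fingers measure 114 mm over their backs; the gripper's body (76 mm by 85 mm) begins 54 mm behind the grasp point. The pads swing forward as they close: fully open they stand 13 mm farther back than shut.
Start: joints at [-0.882, 0.15, 1.437, -0, 1.554, -0.134], TCP at [421.472, -391.092, 239.267] pointing down, gripper open.
Joint ranges: [-2.8, 2.8], [-0.68, 2.1], [0.12, 2.68], [-1.39, 4.53], [0.16, 2.79], [-2.81, 2.81]. Speed limits (rad/s): [1.89, 1.89, 2.22, 3.01, 3.01, 3.01].

INTERFACE

Orientations are given as [roll, pitch, yaw] about the fixed x, y, z axes, in that order (R = Rz(yaw) Ry(pitch) Rx(roll)).
In Python, from rig import arm, cams, workorder gives the robot as it stands. The module is installed in compiled form; this text tells all that it offers.
- The arm moves only by the tool carry_out, never from a script. Its arguments are lists of equal length, an entry for each row: "dp": the shift along the tool's x, y, z normalised to -1 to 1, where 1 is 7.5 cm, a list of three; "delta_rot": the turn, a rotation vector about the tool's x, y, z normalised to -1 to 1, where 1 is 2 pi rad, a list of three; "gripper": the gripper command: -1 is shut, 1 is fully open, values between are in proportion. A call has 1 to 10 rows; each row shifts and turns the commanded pose from where the row before left it, along the tool's axes as they then stand; what a row does not reach is not made up. A row lasts 1/10 s, in which the tool goes at most 50 mm and 8.59 degrees, less where a joint would pass 70% of its speed; a pose out of reach is approached as far as the arm can. A call with a number of a shift or a turn outside -1 to 1 is refused whole. A call with a gripper value outside its range is refused whole. The fingers move at their own pace and stop on an object; "newtons" is the grip in N (left out, the last holds). Time passes only in rows, so rows that do not move let the fingers close. It gives the time, the measured TCP pose, the force, the opening and the grip force at its end, in the units of the state.
- arm.sense(): the state, without advancing time (a new reading comes with each control period).
- cams.read_camera(name): name is "scene" or "top"; returns the picture (480x640x3 uint8, red, green, blue); there is no depth.
- cams.camera_params(name): a dict with "camera_matrix" (3x3 intrinsics, pixels), "world_to_cam" (4x4, takes a point from world to camera coordinates). Camera axes: x right, y down, z forward; pixel columns grow to the right and rows downward; lengths in mm; the calibration is good to about 2 mm. A picture is of the moment at which its call begins. camera_params takes no time and is no camera call.
- workorder.finish_job(): hands the job in; it is judged then, once.
The state is a dict: "time_s": time; "q": joint angles; "dq": joint speeds; "joint_efforts": joint torques, N m; "eef_pos": TCP position; "ee_rot": TCP orientation; "ft_force": force on the tool from outside, world axes, zero at the start; "moment": the same for the moment, N m; "gripper_width": opening from 0.0 (shut) to 1.0 (fully open); "grip_force": force on a finger pad.
Only numpy, scipy, OpenCV 4.12 (cv2) and the standard library are available. Lean on these libraries where they do the work, as an engineer would, in place of code of your own. Each camera call takes 0.05 s, during which the arm holds its last target. There are 200 camera calls.

TASK

Pick up the tongs that lie on the desk, close their jaws on the violet crystal and lift it off the sorting pad, then hold it, still upright, with its middle in the microscope's focus, 40 mm in front of the middle of its lens, and finish there while still holding it steady in the tongs. The gripper must not touch the polished crystal itself; do not bump the microscope, and leave the other two crystals, the loupe and the notebook as they are.

Things in the scene. Friction and masses are not known exactly. Their poses are not given: they have to be found in the camera images.
- tongs: Sprung steel tongs, 218 mm long, 0.08 kg, lying flat; arms side by side, closing along y. Origin: underside, midway between the two black ribbed grips; x to the blue jaws, y to the left arm, z up. Grips: x -31 to 31, z 0 to 18 mm, 39 mm over their outsides when open (U-bend at x -95 to -108). Take them here, across the grips. Squeezed only 2 mm they can be carried with the jaws still open.
- tongs_jaws (a point): Middle between the blue jaws, 95 mm ahead of the tongs' origin (x), 9 mm above their underside. Jaws 30 mm long (x), 18 mm high, 36 mm apart inside and 49 mm over all when open. Each mm squeezed at the grips closes the jaws 2 mm. The spring pushes the grips apart with about 6 N when open, 8 N when shut.
- tongs_left (a joint): Angle by which the left arm of the tongs is squeezed in (rad): 0 open, 0.045 when the jaws are closed on a crystal (grips then about 31 mm over their outsides), 0.085 nearly shut. The right arm always does the same.
- pad: Fixed flat sorting pad, grey felt with a black rim, 96 x 186 mm, 8 mm high. Origin at the centre of its underside; x points away from the robot's side, y along its long side. The three crystals stand on it in a row along y, about 58 mm apart, in any order.
- violet_crystal: Violet six-sided polished crystal point, loose, standing upright: 20 mm across, 39 mm tall (sides upright to 26 mm, then a point), about 22 g. Origin at the centre of its base, z up to the point.
- violet_crystal_mid (a point): Middle of the violet crystal, 18 mm above its base on its axis. This point belongs in the microscope's focus.
- orange_crystal: Orange crystal of the same shape and size; stays where it is.
- green_crystal: Green crystal of the same shape and size; stays where it is.
- microscope: Fixed digital microscope: a black tube 34 mm thick, 96 mm long, leaning back 40 degrees above level, lens end low and toward the robot, on a post behind it. Origin on the desk straight under the focus; x to the post (152 mm away), z up. The lens looks along (-0.766, 0, -0.643). Base plate 13 mm high, x 35 to 175 mm, y -50 to 50 mm; nothing stands under or in front of the focus.
- focus (a point): The microscope's focus: the point 40 mm in front of the lens's middle on the tube's axis, 105 mm above the desk and straight above the microscope's origin.
- lens (a point): Middle of the lens's front face (dark glass with a ring of eight small white lamps), 30 mm behind (microscope x) and 25 mm above the focus.
- loupe: Loose black and grey stand loupe, 39 mm across and 36 mm high, at the back of the desk; a bystander.
- red_notebook: Loose red notebook, 125 x 80 x 10 mm, with a yellow pencil lying on it, at the left of the desk; a bystander.

How it is judged:
By the outcome, as a careful person would: the job done as asked, in the order asked, and still so for the second after the job is handed in, while the arm keeps its last pose, push and grip.
It also fails if it takes over 45 s, if anything falls off the work surface, if the arm or the gripper's body presses on something with over 40 N, if the wrist force passes 120 N, or if a joint passes its speed limit or range.

## Working session

There is one attempt and no reset: what is moved stays moved. The work goes in short steps, Python scripts to look and compute and a tool call to move; the robot and the scene stay as the last step left them, time stands still between calls to the robot, and variables do not carry over. Pictures are saved under pics/ and viewed, at most 13 in all, crops included, and the job is handed in when it is done.

Besides the shell and the picture viewer there is one more tool, called after "Request:" in YAML: its name, and indented under it one key for each argument. carry_out: Moves the arm, as the interface text tells. Scaled input: -1 to 1 covers 7.5 cm each way for a shift and 2 pi rad each way for a turn. Its arguments: {"type":"object","properties":{"dp":{"type":"array","items":{"type":"array","items":{"type":"number","minimum":-1,"maximum":1}}},"delta_rot":{"type":"array","items":{"type":"array","items":{"type":"number","minimum":-1,"maximum":1}}},"gripper":{"type":"array","items":{"type":"number"}},"newtons":{"type":"number"}},"required":["dp","delta_rot","gripper"]}

```bash
mkdir -p pics; python3 - <<'E'
from rig import arm,cams
import cv2
print(arm.sense())
for n in("scene","top"):
    cv2.imwrite(f"pics/{n}0.png",cams.read_camera(n)[:,:,::-1]); p=cams.camera_params(n); print(n,p["camera_matrix"],p["world_to_cam"])
E
```

```text
{'time_s': 0.0, 'q': array([-8.82021332e-01,  1.50988806e-01,  1.43800698e+00,  2.59131065e-05,
        1.55377910e+00, -1.33984772e-01]), 'dq': array([ 0.00029668,  0.00038244, -0.00094177,  0.00029735, -0.00036862,
       -0.00021191]), 'joint_efforts': array([ 1.65245194e-03, -7.13043308e+01, -5.70868206e+01, -2.12002942e-04,
        8.89079209e-03, -9.41582880e-05]), 'eef_pos': array([ 421.34614258, -390.94532317,  238.68581859]), 'ee_rot': array([-3.14042447e+00, -1.83605216e-04,  8.22759203e-01]), 'ft_force': array([ 0.05925314, -0.12188175, -0.13915543]), 'moment': array([ 0.00205024,  0.00333126, -0.00685024]), 'grip_force': 0.0, 'gripper_width': 1.0012488389326855}
scene [[492.24217815   0.         318.50338688]
 [  0.         492.24217815 244.64376086]
 [  0.           0.           1.        ]] [[ 9.12386544e-01 -4.09051604e-01  1.50857333e-02 -5.16781327e+02]
 [-2.42840920e-01 -5.70587468e-01 -7.84511459e-01  1.81367801e+02]
 [ 3.29513401e-01  7.12114265e-01 -6.19930796e-01  8.72014689e+02]
 [ 0.00000000e+00  0.00000000e+00  0.00000000e+00  1.00000000e+00]]
top [[481.52841301   0.         321.39623574]
 [  0.         481.52841301 234.55187595]
 [  0.           0.           1.        ]] [[-3.02242888e-02 -9.99537187e-01  3.45016322e-03 -3.94038877e+01]
 [-9.91584019e-01  2.95487123e-02 -1.26047637e-01  5.58064814e+02]
 [ 1.25887352e-01 -7.23082687e-03 -9.92018190e-01  1.20648551e+03]
 [ 0.00000000e+00  0.00000000e+00  0.00000000e+00  1.00000000e+00]]
```

View pics/scene0.png

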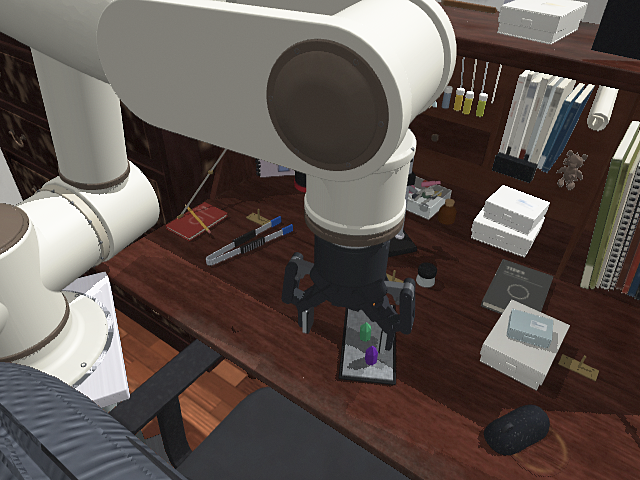

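View pics/top0.png

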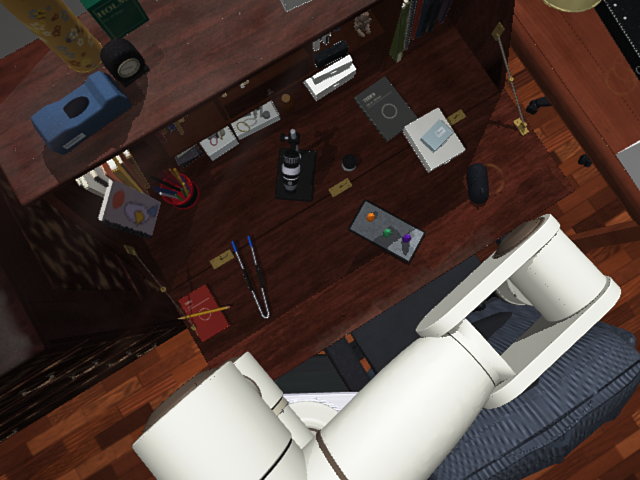

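The top view shows the tongs with the U-bend at (265,317) and the jaws at about (236,242) and (250,238). The pad has violet at (406,239), green at (388,231) and orange at (371,216). The microscope is at about (292,175). In the scene view the arm hides the microscope and the orange crystal. Next I zoom in for exact pixels.

```bash
cat >h.py <<'E'
import numpy as np, cv2
from rig import arm,cams
P={n:cams.camera_params(n) for n in("scene","top")}
def atz(n,uv,z):
    K=P[n]["camera_matrix"];T=P[n]["world_to_cam"];R=T[:3,:3];c=-R.T@T[:3,3]
    d=R.T@np.linalg.inv(K)@np.array([*uv,1.]);return c+d*(z-c[2])/d[2]
def proj(n,X):
    K=P[n]["camera_matrix"];T=P[n]["world_to_cam"];p=K@(T[:3,:3]@np.asarray(X,float)+T[:3,3]);return p[:2]/p[2]
def tri(a,b):  # a pixel in scene, b pixel in top
    M=[P[n]["camera_matrix"]@P[n]["world_to_cam"][:3] for n in("scene","top")]
    X=cv2.triangulatePoints(M[0],M[1],np.array(a,float).reshape(2,1),np.array(b,float).reshape(2,1)).ravel();X=X[:3]/X[3]
    return X, np.hypot(*(proj("scene",X)-a)), np.hypot(*(proj("top",X)-b))
def crop(n,src,x,y,w,h,s,out):
    im=cv2.resize(src[y:y+h,x:x+w],None,fx=s,fy=s,interpolation=cv2.INTER_CUBIC)
    for k in range(0,w,10):
        if (x+k)%20==0: cv2.putText(im,str(x+k),(k*s,10),0,.35,(0,255,255),1); cv2.line(im,(k*s,12),(k*s,18),(0,255,255),1)
    for k in range(0,h,10):
        if (y+k)%20==0: cv2.putText(im,str(y+k),(0,k*s),0,.35,(0,255,255),1); cv2.line(im,(26,k*s),(32,k*s),(0,255,255),1)
    cv2.imwrite(out,im)
E
python3 - <<'E'
from h import *
t=cv2.imread("pics/top0.png"); s=cv2.imread("pics/scene0.png")
crop("top",t,220,130,210,200,3,"pics/topc.png")
for nm,uv,z in [("ubend",(265,317),9),("jawL",(236,242),9),("jawR",(250,238),9),("violet",(406,239),40),("green",(388,231),40),("orange",(371,216),40),("scopeTop",(290,150),100)]:
    print(nm,atz("top",uv,z).round())
E
```

```text
ubend [350.  95.   9.]
jawL [547. 169.   9.]
jawR [556. 132.   9.]
violet [ 538. -273.   40.]
green [ 560. -228.   40.]
orange [ 601. -186.   40.]
scopeTop [764.  16. 100.]
```

View pics/topc.png

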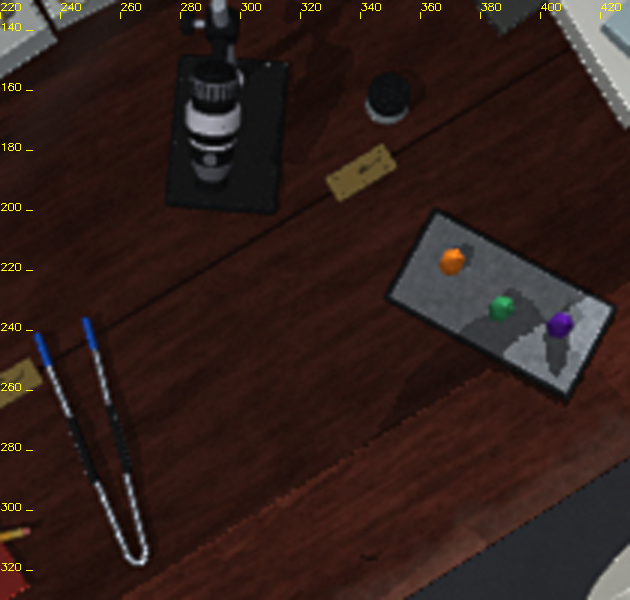

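Zoomed top view: the tongs' jaw tips are at (233,242) and (249,237), with the U-end at (265.7,317). The microscope base corners are at (276,198), (311,201), (316,151) and (281,149), and the crystal tops are clear.

```bash
python3 - <<'E'
from h import *
s=cv2.imread("pics/scene0.png")
crop("scene",s,180,190,230,200,3,"pics/scenec.png")
E
```

```text
(no output)
```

View pics/scenec.png

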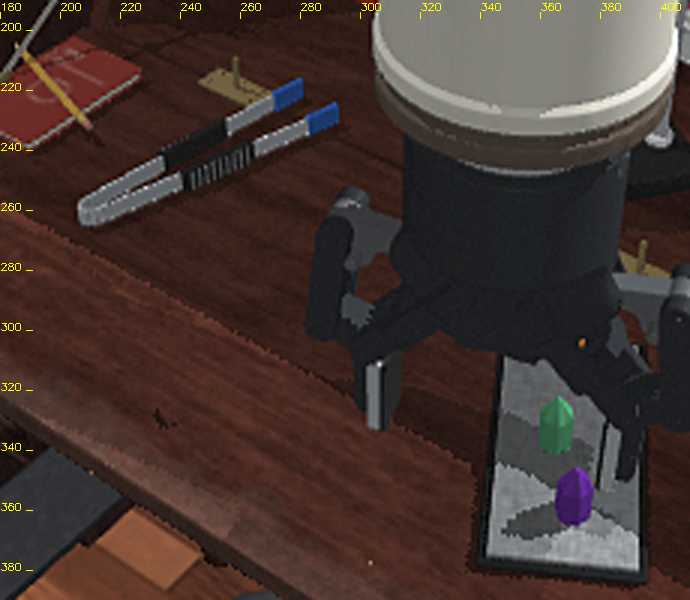

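The scene crop shows the tong jaw tips at (280.5,216.5) and (292.3,224.3) and the U-end at (206,259). Grip ends: left (234.3,243)–(256,231), right (241,250)–(264,239.5). The violet apex is at (372.3,345.7).

```bash
python3 - <<'E'
from h import *
from scipy.optimize import least_squares
print("jawR",tri((292.3,224.3),(249,236.7)));print("jawL",tri((280.5,216.5),(233,242)));print("U",tri((206,259),(265.7,317)))
print("violet apex",tri((372.3,345.7),(406.5,237.8)))
print("green apex",tri((365.7,322),(387.3,231)))
obs=[("scene",(292.3,224.3),(110,-18)),("scene",(280.5,216.5),(110,18)),("scene",(206,259),(-108,0)),
("top",(249,236.7),(110,-21)),("top",(233,242),(110,21)),("top",(265.7,317.3),(-108,0)),
("scene",(234.3,243),(-31,19.5)),("scene",(256,231),(31,19.5)),("scene",(241,249),(-31,-19.5)),("scene",(264,239),(31,-19.5)),
("top",(256.7,265),(31,-19.5)),("top",(262.7,287),(-31,-19.5)),("top",(242.7,268),(31,19.5)),("top",(250.5,290.7),(-31,19.5))]
def w(p,m):
    c,s=np.cos(p[2]),np.sin(p[2]);return [p[0]+c*m[0]-s*m[1],p[1]+s*m[0]+c*m[1],p[3]]
f=lambda p:np.concatenate([proj(n,w(p,m))-uv for n,uv,m in obs])
r=least_squares(f,[450,122,.27,14],loss="soft_l1");print("tongs x y yaw ztop",r.x,f(r.x).reshape(-1,2).round(1).tolist())
B=[atz("top",q,13) for q in[(276,198.3),(311,200.7),(316,150.7),(280.7,149)]]
print(np.round(B,1)); q=np.array(B);ax=(q[2]+q[3]-q[0]-q[1])[:2]/2;print("len",np.hypot(*ax),"yaw",np.arctan2(ax[1],ax[0]), "yaw2",[np.arctan2(*(a-b)[:2][::-1]) for a,b in[(q[3],q[0]),(q[2],q[1])]])
u=ax/np.hypot(*ax);print("micro origin",q[:,:2].mean(0)-105*u)
E
```

```text
jawR (array([558.66846274, 132.3101447 ,  21.85749649]), np.float64(0.14743264450094803), np.float64(0.1367608205368019))
jawL (array([545.85048121, 174.44927898,  20.14862088]), np.float64(0.011554270416124997), np.float64(0.010964700939888715))
U (array([348.65146856,  93.07436068,  17.0024277 ]), np.float64(0.855749963512846), np.float64(0.7394261834675084))
violet apex (array([ 541.19976646, -273.56368043,   46.07480197]), np.float64(0.4693048295022472), np.float64(0.323668834441667))
green apex (array([ 557.7335401 , -224.08665734,   48.25207166]), np.float64(0.813055294807998), np.float64(0.5830200844375881))
tongs x y yaw ztop [4.50414897e+02 1.23557153e+02 2.92577996e-01 1.59805936e+01] [[-0.1, 0.5], [2.2, 1.4], [0.2, 0.7], [-0.7, -1.0], [-0.1, -1.3], [0.2, 1.1], [-2.3, -2.0], [-1.1, -0.6], [0.8, 0.5], [1.0, -0.6], [0.1, -0.5], [1.3, 0.3], [-0.2, 1.3], [-0.9, 1.4]]
[[659.9  61.   13. ]
 [650.7 -31.5  13. ]
 [786.8 -48.7  13. ]
 [794.2  46.   13. ]]
len 136.19936167032645 yaw -0.1187118064893812 yaw2 [np.float64(-0.11180273250897767), np.float64(-0.12552151457954763)]
micro origin [618.61907369  19.14262014]
```

```bash
cat >>h.py <<'E'
from scipy.spatial.transform import Rotation as Ro
def plan(xyz,yaw,p=None,y0=None):
    s=arm.sense();p=s["eef_pos"] if p is None else np.array(p,float);y0=s["ee_rot"][2] if y0 is None else y0
    R=Ro.from_euler("xyz",[np.pi,0,yaw]).as_matrix()
    dz=(yaw-y0+np.pi)%(2*np.pi)-np.pi
    print("turn z",-dz/(2*np.pi),"min rows",abs(dz)/.15,"| dp in final frame",(R.T@(np.array(xyz)-p)/75).round(3),"dist",np.linalg.norm(np.array(xyz)-p).round(1))
E
python3 - <<'E'
from h import *
plan([450.4,123.6,139],.2926)
E
```

```text
turn z 0.08438483422733183 min rows 3.5347036704397095 | dp in final frame [ 2.35  -6.457  1.33 ] dist 524.9
```

Request:
carry_out:
  dp:
    - [0, 0, 0]
    - [0, 0, 0]
    - [0, 0, 0]
    - [0, 0, 0]
    - [0.147, -0.404, 0.083]
    - [0.147, -0.404, 0.083]
    - [0.147, -0.404, 0.083]
    - [0.147, -0.404, 0.083]
    - [0.147, -0.404, 0.083]
    - [0.147, -0.404, 0.083]
  delta_rot:
    - [0, 0, 0.0211]
    - [0, 0, 0.0211]
    - [0, 0, 0.0211]
    - [0, 0, 0.0211]
    - [0, 0, 0]
    - [0, 0, 0]
    - [0, 0, 0]
    - [0, 0, 0]
    - [0, 0, 0]
    - [0, 0, 0]
  gripper: [1, 1, 1, 1, 1, 1, 1, 1, 1, 1]

```text
time_s: 1.1
eef_pos: [432.1, -196.6, 201.4]
ee_rot: [-3.141, 0.0, 0.292]
ft_force: [-0.2, 0.3, -0.1]
gripper_width: 1.004
grip_force: 0.0
```

Request:
carry_out:
  dp:
    - [0.147, -0.404, 0.083]
    - [0.147, -0.404, 0.083]
    - [0.147, -0.404, 0.083]
    - [0.147, -0.404, 0.083]
    - [0.147, -0.404, 0.083]
    - [0.147, -0.404, 0.083]
    - [0.147, -0.404, 0.083]
    - [0.147, -0.404, 0.083]
    - [0.147, -0.404, 0.083]
    - [0.147, -0.404, 0.083]
  delta_rot:
    - [0, 0, 0]
    - [0, 0, 0]
    - [0, 0, 0]
    - [0, 0, 0]
    - [0, 0, 0]
    - [0, 0, 0]
    - [0, 0, 0]
    - [0, 0, 0]
    - [0, 0, 0]
    - [0, 0, 0]
  gripper: [1, 1, 1, 1, 1, 1, 1, 1, 1, 1]

```text
time_s: 2.1
eef_pos: [450.3, 125.3, 139.3]
ee_rot: [-3.141, 0.0, 0.293]
ft_force: [0.1, -0.4, 0.7]
gripper_width: 1.0
grip_force: 0.0
```

```bash
python3 - <<'E'
from h import *
s=cams.read_camera("scene")[:,:,::-1].copy();t=cams.read_camera("top")[:,:,::-1].copy()
cv2.imwrite("pics/scene1.png",s);cv2.imwrite("pics/top1.png",t)
crop("scene",s,240,150,200,240,2,"pics/a.png")
crop("top",t,220,120,210,200,2,"pics/b.png")
a=cv2.resize(s[190:390,320:450],None,fx=3,fy=3)
b=cv2.resize(t[120:320,220:420],None,fx=2,fy=2)
crop("scene",s,330,180,130,200,3,"pics/a.png")
crop("top",t,270,130,160,140,2,"pics/b.png")
A=cv2.imread("pics/a.png");B=cv2.imread("pics/b.png");C=np.zeros((600,800,3),np.uint8);C[:,:390]=A;C[:280,400:720]=B
cv2.imwrite("pics/c1.png",C)
plan([450.4,123.6,139],.2926)
E
```

```text
turn z 0.00043281481515723176 min rows 0.018129704582170447 | dp in final frame [-0.006  0.042 -0.004] dist 3.2
```

View pics/c1.png

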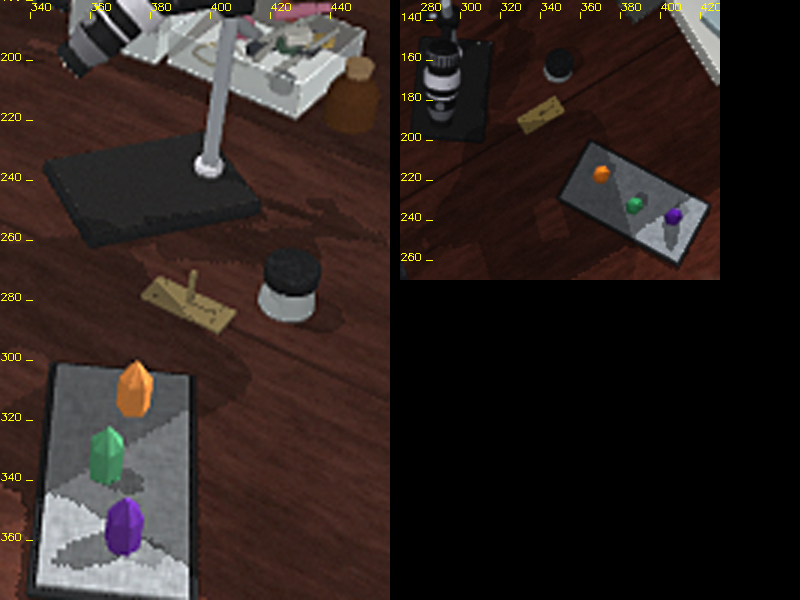

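The scene view now shows the microscope, its lens end at about (354,202), and the base corners at about (344,235), (361,258), (417,247) and (398,224). All three crystals are visible. I will segment the crystals and zoom in on the microscope.

```bash
python3 - <<'E'
from h import *
s=cv2.imread("pics/scene1.png");t=cv2.imread("pics/top1.png")
crop("scene",s,340,150,80,115,5,"pics/a.png");crop("top",t,270,130,60,80,6,"pics/b.png")
A=cv2.imread("pics/a.png");B=cv2.imread("pics/b.png");C=np.zeros((600,800,3),np.uint8);C[:575,:400]=A;C[:480,420:780]=B
cv2.imwrite("pics/c2.png",C)
rng={"orange":((8,120,100),(22,255,255)),"green":((60,90,50),(85,255,255)),"violet":((132,120,40),(160,255,255))}
for k,(lo,hi) in rng.items():
    uv=[]
    for im,(x0,y0,x1,y1) in((s,(340,290,400,380)),(t,(350,195,430,265))):
        m=np.zeros(im.shape[:2],np.uint8);m[y0:y1,x0:x1]=cv2.inRange(cv2.cvtColor(im,cv2.COLOR_BGR2HSV),lo,hi)[y0:y1,x0:x1]
        ys,xs=np.nonzero(m);uv.append((xs.mean(),ys.mean()));print(k,len(xs),xs.min(),xs.max(),ys.min(),ys.max())
    print(uv,tri(*uv))
E
```

```text
orange 176 369 380 300 318
orange 54 366 374 213 220
[(np.float64(374.40909090909093), np.float64(309.67045454545456)), (np.float64(370.1296296296296), np.float64(216.53703703703704))] (array([ 600.0915646 , -184.36095144,   24.34908782]), np.float64(0.8862350865647108), np.float64(0.6619792713184701))
green 177 360 370 322 341
green 54 383 391 229 236
[(np.float64(364.9717514124294), np.float64(331.9039548022599)), (np.float64(386.5740740740741), np.float64(232.40740740740742))] (array([ 557.3533189 , -225.58664967,   24.10626672]), np.float64(0.7344286819983724), np.float64(0.5249709658803889))
violet 190 365 377 346 364
violet 50 402 410 234 242
[(np.float64(370.94736842105266), np.float64(355.33684210526314)), (np.float64(406.14), np.float64(237.94))] (array([ 541.53203652, -275.9109109 ,   23.90001432]), np.float64(0.6654166699339654), np.float64(0.45440975995688493))
```

View pics/c2.png

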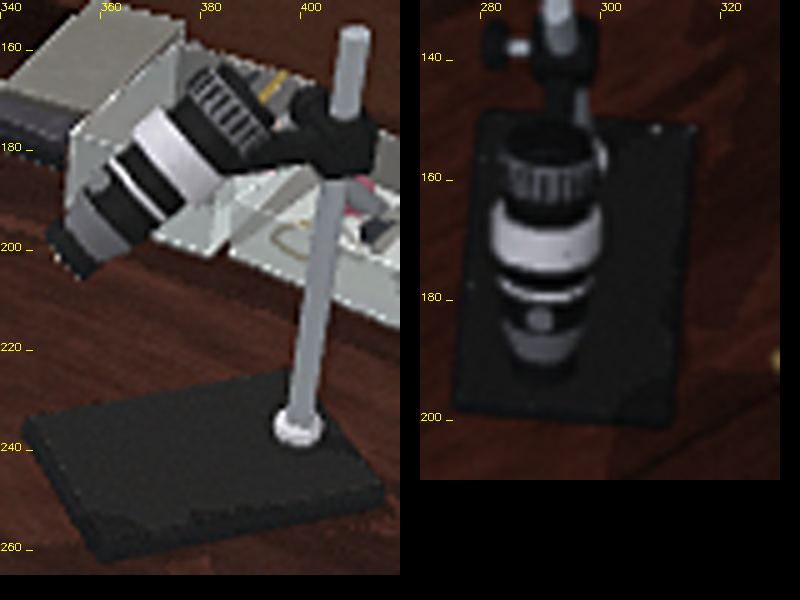

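The microscope crop shows the base's top corners in scene at (345,234), (360,258.6), (417,247.6) and (398,224.4). The lens end centre is at about (353.2,201.4) and the tube rear at about (390,168.7). In top, the tube axis runs from u≈290.2 to 291.3.

```bash
python3 - <<'E'
from h import *
from scipy.optimize import least_squares
L=np.array([30.6,0,130.7]);d=np.array([.766,0,.643])
obs=[("scene",(345,234),(35,50,13)),("scene",(360,258.6),(35,-50,13)),("scene",(417,247.6),(175,-50,13)),("scene",(398,224.4),(175,50,13)),
("top",(275.8,198.3),(35,50,13)),("top",(312,200.8),(35,-50,13)),("top",(316.2,150.8),(175,-50,13)),("top",(279.7,148.3),(175,50,13)),
("scene",(353.2,201.4),L),("scene",(390,168.7),L+96*d),("top",(290.2,None),L),("top",(291.3,None),L+96*d),("scene",(399.6,236),(152,0,13))]
def f(p,sub=None):
    c,s=np.cos(p[2]),np.sin(p[2]);o=[]
    for n,uv,m in obs:
        q=proj(n,[p[0]+c*m[0]-s*m[1],p[1]+s*m[0]+c*m[1],m[2]])
        o+=[q[0]-uv[0],(q[1]-uv[1]) if uv[1] else 0]
    return np.array(o)
r=least_squares(f,[618,19,-.12],loss="soft_l1");print("micro",r.x,f(r.x).reshape(-1,2).round(1).tolist())
q=np.array([atz("top",p,8) for p in[(365,200),(349.3,229),(409.3,263.3),(424.3,232.7)]])
print("pad",q.round(),q.mean(0)); e=q[0]-q[3]+q[1]-q[2];print("yaw",np.arctan2(e[1],e[0])-np.pi/2)
c,s=np.cos(r.x[2]),np.sin(r.x[2])
M=lambda m:[r.x[0]+c*m[0],r.x[1]+s*m[0],m[2]]
print("pred lens",proj("scene",M(L)),proj("top",M(L)))
plan([450.4,123.6,60],.2926)
E
```

```text
micro [ 6.19196505e+02  1.92957444e+01 -1.03971084e-01] [[-1.1, -0.8], [0.2, 1.5], [2.0, 0.4], [1.4, -1.7], [-1.4, 0.3], [-0.0, 0.6], [-0.2, -0.6], [-0.9, -0.8], [-0.2, 0.6], [-1.3, 1.9], [0.1, 0.0], [0.0, 0.0], [0.1, 0.8]]
pad [[ 649. -175.    8.]
 [ 573. -130.    8.]
 [ 477. -284.    8.]
 [ 557. -328.    8.]] [ 564.08516408 -229.40674846    8.        ]
yaw -0.5493222874752548
pred lens [353.03497071 201.97145233] [290.34707857 192.11506045]
turn z 0.00043281481515723176 min rows 0.018129704582170447 | dp in final frame [-0.006  0.042  1.049] dist 78.7
```

Request:
carry_out:
  dp:
    - [0, 0, 0.25]
    - [0, 0, 0.25]
    - [0, 0, 0.25]
    - [0, 0, 0.25]
    - [0, 0, 0]
    - [0, 0, 0]
    - [0, 0, 0]
  delta_rot:
    - [0, 0, 0]
    - [0, 0, 0]
    - [0, 0, 0]
    - [0, 0, 0]
    - [0, 0, 0]
    - [0, 0, 0]
    - [0, 0, 0]
  gripper: [0.5, 0.5, 0.5, 0.5, 0.5, 0.5, 0.5]
  newtons: 20

```text
time_s: 2.9
eef_pos: [451.1, 123.9, 65.8]
ee_rot: [3.141, -0.001, 0.292]
ft_force: [-0.2, 0.7, 0.1]
gripper_width: 0.749
grip_force: 0.0
```

```bash
python3 - <<'E'
from h import *
plan([450.4,123.6,14],.2926)
s=cams.read_camera("scene")[:,:,::-1].copy();t=cams.read_camera("top")[:,:,::-1].copy()
crop("scene",s,190,160,130,120,5,"pics/a.png");cv2.imwrite("pics/s2.png",cv2.imread("pics/a.png"))
print(arm.sense()["eef_pos"],arm.sense()["gripper_width"])
E
```

```text
turn z -3.575131740157879e-05 min rows 0.0014975476813994248 | dp in final frame [-0.01   0.001  0.69 ] dist 51.8
[451.0811231  123.9770039   65.66837394] 0.7452059368165501
```

View pics/s2.png

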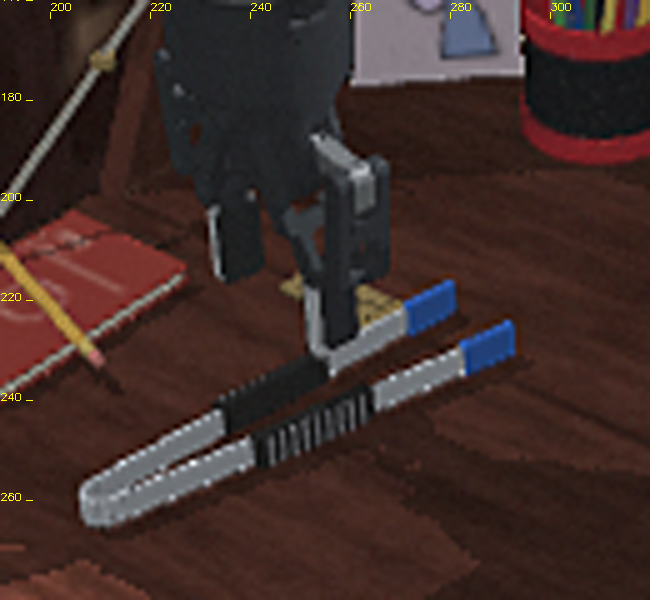

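The gripper stands over the grips with one finger beside each arm. I descend and squeeze lightly.

Request:
carry_out:
  dp:
    - [-0.009, 0, 0.18]
    - [0, 0, 0.18]
    - [0, 0, 0.18]
    - [0, 0, 0.15]
    - [0, 0, 0.04]
    - [0, 0, 0]
    - [0, 0, 0]
  delta_rot:
    - [0, 0, 0]
    - [0, 0, 0]
    - [0, 0, 0]
    - [0, 0, 0]
    - [0, 0, 0]
    - [0, 0, 0]
    - [0, 0, 0]
  gripper: [0.5, 0.5, 0.5, 0.5, 0.5, 0.5, 0.5]

```text
time_s: 3.7
eef_pos: [450.3, 123.8, 10.5]
ee_rot: [3.142, -0.001, 0.292]
ft_force: [0.5, 0.9, 0.4]
gripper_width: 0.751
grip_force: 0.0
```

Request:
carry_out:
  dp:
    - [0, 0, 0]
    - [0, 0, 0]
    - [0, 0, 0]
    - [0, 0, 0]
    - [0, 0, 0]
    - [0, 0, 0]
    - [0, 0, 0]
    - [0, 0, 0]
  delta_rot:
    - [0, 0, 0]
    - [0, 0, 0]
    - [0, 0, 0]
    - [0, 0, 0]
    - [0, 0, 0]
    - [0, 0, 0]
    - [0, 0, 0]
    - [0, 0, 0]
  gripper: [0.1, -0.05, -0.13, -0.13, -0.13, -0.13, -0.13, -0.13]

```text
time_s: 4.5
eef_pos: [450.3, 123.9, 10.5]
ee_rot: [3.141, -0.001, 0.293]
ft_force: [-0.7, 0.2, 5.7]
gripper_width: 0.435
grip_force: 7.0
```

Request:
carry_out:
  dp:
    - [0, 0, -0.05]
    - [0, 0, -0.15]
    - [0, 0, -0.25]
    - [0, 0, -0.3]
    - [0, 0, -0.3]
    - [0, 0, -0.15]
    - [0, 0, 0]
    - [0, 0, 0]
    - [0, 0, 0]
  delta_rot:
    - [0, 0, 0]
    - [0, 0, 0]
    - [0, 0, 0]
    - [0, 0, 0]
    - [0, 0, 0]
    - [0, 0, 0]
    - [0, 0, 0]
    - [0, 0, 0]
    - [0, 0, 0]
  gripper: [-0.13, -0.13, -0.13, -0.13, -0.13, -0.13, -0.13, -0.13, -0.13]

```text
time_s: 5.4
eef_pos: [449.4, 123.7, 99.0]
ee_rot: [-3.141, 0.002, 0.292]
ft_force: [-0.7, -0.1, -2.2]
gripper_width: 0.434
grip_force: 5.7
```

```bash
python3 - <<'E'
from h import *
s=cams.read_camera("scene")[:,:,::-1].copy();t=cams.read_camera("top")[:,:,::-1].copy()
cv2.imwrite("pics/s3.png",s);cv2.imwrite("pics/t3.png",t)
def blue(im,box):
    x0,y0,x1,y1=box;m=cv2.inRange(cv2.cvtColor(im,cv2.COLOR_BGR2HSV),(105,130,60),(125,255,255))
    n,_,st,c=cv2.connectedComponentsWithStats(m);return [(st[i,4],st[i,:4].tolist(),c[i].round(1).tolist()) for i in range(1,n) if st[i,4]>15 and x0<c[i][0]<x1 and y0<c[i][1]<y1]
s0=cv2.imread("pics/scene1.png");t0=cv2.imread("pics/top1.png")
for im,b in((s0,(200,100,330,300)),(s,(200,100,330,300)),(t0,(200,180,300,330)),(t,(200,180,300,330))): print(blue(im,b))
print(arm.sense()["eef_pos"],arm.sense()["ee_rot"])
E
```

```text
[(np.int32(28), [299, 130, 4, 15], [300.5, 137.2]), (np.int32(39), [303, 143, 4, 23], [304.0, 155.3]), (np.int32(65), [271, 216, 10, 11], [275.7, 220.8]), (np.int32(70), [282, 224, 11, 11], [287.3, 229.0])]
[(np.int32(28), [299, 130, 4, 15], [300.5, 137.2]), (np.int32(39), [303, 143, 4, 23], [304.0, 155.3]), (np.int32(82), [270, 184, 11, 12], [275.3, 189.5]), (np.int32(84), [280, 191, 12, 12], [285.8, 196.4])]
[]
[(np.int32(17), [241, 231, 4, 7], [242.9, 234.1])]
[449.54017488 123.73094638  99.0800457 ] [-3.14124068e+00  1.48789435e-03  2.92443261e-01]
```

```bash
cat >>h.py <<'E'
def jaws():
    """blob centroids of blue jaws in each view, found near the predicted place"""
    st=arm.sense();p=st["eef_pos"];y=st["ee_rot"][2];out={}
    X=p+np.array([95*np.cos(y),95*np.sin(y),-2])
    for n in("scene","top"):
        im=cams.read_camera(n);m=cv2.inRange(cv2.cvtColor(im,cv2.COLOR_RGB2HSV),(100,100,40),(130,255,255))
        q=proj(n,X);k,_,s,c=cv2.connectedComponentsWithStats(m)
        out[n]=[(int(s[i,4]),c[i].round(1).tolist()) for i in range(1,k) if s[i,4]>7 and np.hypot(*(c[i]-q))<35]
        print(n,"pred",q.round(1),out[n])
    if all(len(v)==2 for v in out.values()):
        a,b=[np.mean([v[1] for v in out[n]],axis=0) for n in("scene","top")]
        W=tri(a,b);print("mid",W);c,s=np.cos(y),np.sin(y);d=W[0]-p;print("rel to TCP in tongs axes",[c*d[0]+s*d[1],-s*d[0]+c*d[1],d[2]])
E
python3 -c "
from h import *
jaws()"
```

```text
scene pred [280.8 194.3] [(88, [275.1, 189.4]), (93, [285.8, 196.5])]
top pred [236.9 240.4] [(23, [243.0, 234.0]), (12, [227.3, 237.8])]
mid (array([546.96974179, 156.94267399,  96.33658066]), np.float64(2.1972155106218327), np.float64(2.0756707836843677))
rel to TCP in tongs axes [np.float64(102.86763305748325), np.float64(3.71341196352779), np.float64(-2.7434650414705004)]
```

```bash
python3 -c "
from h import *
plan([454,-239,110],-.4)"
```

```text
turn z 0.11021603192833969 min rows 4.616718349518534 | dp in final frame [ 1.937  4.433 -0.142] dist 363.0
```

Request:
carry_out:
  dp:
    - [0, 0, -0.05]
    - [0, 0, -0.05]
    - [0, 0, -0.05]
    - [0, 0, 0]
    - [0, 0, 0]
    - [0, 0, 0]
    - [0, 0, 0]
    - [0, 0, 0]
    - [0, 0, 0]
    - [0, 0, 0]
  delta_rot:
    - [0, 0, 0.005]
    - [0, 0, 0.01]
    - [0, 0, 0.015]
    - [0, 0, 0.015]
    - [0, 0, 0.015]
    - [0, 0, 0.015]
    - [0, 0, 0.015]
    - [0, 0, 0.01]
    - [0, 0, 0.0102]
    - [0, 0, 0]
  gripper: [-0.13, -0.13, -0.13, -0.13, -0.13, -0.13, -0.13, -0.13, -0.13, -0.13]

```text
time_s: 6.6
eef_pos: [449.8, 123.8, 110.9]
ee_rot: [3.141, 0.0, -0.401]
ft_force: [-0.1, -0.3, -0.4]
gripper_width: 0.434
grip_force: 5.7
```

```bash
python3 -c "
from h import *
plan([454,-239,110],-.4)"
```

```text
turn z -0.00017889864153351572 min rows 0.007493688773051825 | dp in final frame [1.935 4.434 0.013] dist 362.8
```

Request:
carry_out:
  dp:
    - [0.0436, 0.1, 0]
    - [0.0873, 0.2, 0]
    - [0.1309, 0.3, 0]
    - [0.1527, 0.35, 0]
    - [0.1527, 0.35, 0]
    - [0.1527, 0.35, 0]
    - [0.1527, 0.35, 0]
    - [0.1527, 0.35, 0]
    - [0.1527, 0.35, 0]
    - [0.1527, 0.35, 0]
  delta_rot:
    - [0, 0, 0]
    - [0, 0, 0]
    - [0, 0, 0]
    - [0, 0, 0]
    - [0, 0, 0]
    - [0, 0, 0]
    - [0, 0, 0]
    - [0, 0, 0]
    - [0, 0, 0]
    - [0, 0, 0]
  gripper: [-0.13, -0.13, -0.13, -0.13, -0.13, -0.13, -0.13, -0.13, -0.13, -0.13]

```text
time_s: 7.6
eef_pos: [452.4, -127.4, 111.2]
ee_rot: [3.142, 0.0, -0.398]
ft_force: [1.0, 0.5, -0.1]
gripper_width: 0.431
grip_force: 5.7
```

Request:
carry_out:
  dp:
    - [0.1527, 0.35, 0]
    - [0.1527, 0.35, 0]
    - [0.1309, 0.3, 0]
    - [0.0873, 0.2, 0]
    - [0.0524, 0.12, 0]
    - [0.028, 0.064, 0]
    - [0, 0, 0]
    - [0, 0, 0]
    - [0, 0, 0]
    - [0, 0, 0]
  delta_rot:
    - [0, 0, 0]
    - [0, 0, 0]
    - [0, 0, 0]
    - [0, 0, 0]
    - [0, 0, 0]
    - [0, 0, 0]
    - [0, 0, 0]
    - [0, 0, 0]
    - [0, 0, 0]
    - [0, 0, 0]
  gripper: [-0.13, -0.13, -0.13, -0.13, -0.13, -0.13, -0.13, -0.13, -0.13, -0.13]

```text
time_s: 8.6
eef_pos: [454.2, -238.5, 111.3]
ee_rot: [-3.142, -0.0, -0.399]
ft_force: [-0.1, -0.2, -0.8]
gripper_width: 0.435
grip_force: 5.7
```

```bash
python3 - <<'E'
from h import *
plan([454,-239,110],-.4)
jaws()
s=cams.read_camera("scene")[:,:,::-1].copy();t=cams.read_camera("top")[:,:,::-1].copy()
crop("scene",s,310,250,130,130,4,"pics/a.png");crop("top",t,340,190,90,90,3,"pics/b.png")
C=np.zeros((520,800,3),np.uint8);C[:,:520]=cv2.imread("pics/a.png");C[:270,525:795]=cv2.imread("pics/b.png");cv2.imwrite("pics/c4.png",C)
E
```

```text
turn z 0.0001324530547883165 min rows 0.005548180584913354 | dp in final frame [0.    0.007 0.017] dist 1.4
scene pred [376.  320.5] [(167, [374.3, 310.0]), (186, [377.5, 327.5])]
top pred [412.  234.1] []
```

View pics/c4.png

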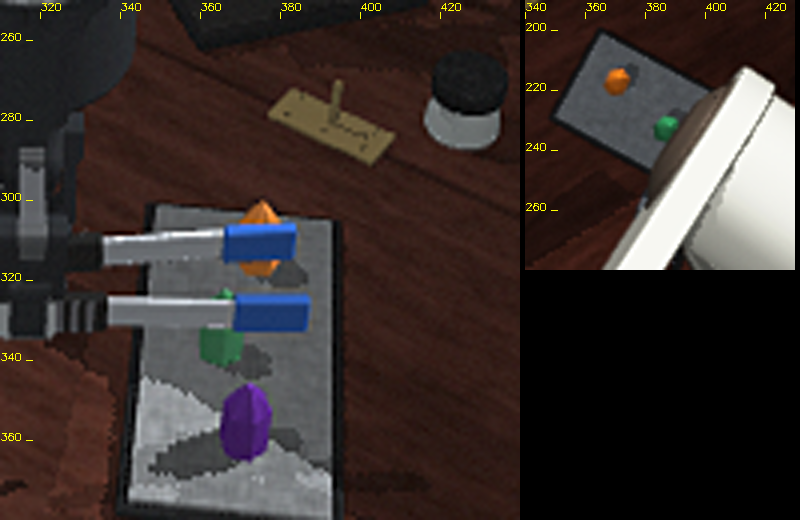

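The scene view shows the open jaws level at (366–387, 310–328), above and behind the violet crystal at (370,355). The top view is blocked by the arm. I compare jaws and crystal in the scene view alone, using the known heights.

```bash
python3 - <<'E'
from h import *
st=arm.sense();p=st["eef_pos"];print(p,st["ee_rot"])
v=atz("scene",(370.95,355.34),25);vt=atz("top",(406.14,237.94),27);print("violet scene/top",v,vt)
for dz in(-1.5,0):
    j=atz("scene",(375.9,318.75),p[2]+dz);print("jaw",j, "exp",p[:2]+95*np.array([np.cos(.399),-np.sin(.399)]))
    d=v-j;c,s=np.cos(-.399),np.sin(-.399);print("need: fwd",c*d[0]+s*d[1],"left",-s*d[0]+c*d[1])
E
```

```text
[ 454.15062517 -238.83917381  111.22361116] [-3.14157062e+00  5.14650500e-06 -3.99662051e-01]
violet scene/top [ 539.88608515 -276.39885843   25.        ] [ 542.28061376 -275.80807717   27.        ]
jaw [ 543.29919127 -272.41069151  109.72361116] exp [ 541.68837058 -275.74639705]
need: fwd -1.5956152372710954 left -5.000877999888005
jaw [ 542.48562588 -273.58928784  111.22361116] exp [ 541.68837058 -275.74639705]
need: fwd -1.3038366876304002 left -3.598792685596341
```

Request:
carry_out:
  dp:
    - [-0.013, 0.02, 0.1]
    - [0, 0, 0.2]
    - [0, 0, 0.2]
    - [0, 0, 0.2]
    - [0, 0, 0.1]
    - [0, 0, 0]
    - [0, 0, 0]
    - [0, 0, 0]
  delta_rot:
    - [0, 0, 0]
    - [0, 0, 0]
    - [0, 0, 0]
    - [0, 0, 0]
    - [0, 0, 0]
    - [0, 0, 0]
    - [0, 0, 0]
    - [0, 0, 0]
  gripper: [-0.13, -0.13, -0.13, -0.13, -0.13, -0.13, -0.13, -0.13]

```text
time_s: 9.6
eef_pos: [452.9, -240.2, 51.9]
ee_rot: [3.141, -0.001, -0.4]
ft_force: [0.6, 0.7, 0.2]
gripper_width: 0.438
grip_force: 5.7
```

```bash
python3 - <<'E'
from h import *
st=arm.sense();p=st["eef_pos"];print(p,st["ee_rot"])
s=cams.read_camera("scene")[:,:,::-1].copy()
crop("scene",s,310,280,130,110,6,"pics/c5.png")
m=cv2.inRange(cv2.cvtColor(s,cv2.COLOR_BGR2HSV),(100,100,40),(128,255,255));k,_,S,c=cv2.connectedComponentsWithStats(m)
B=[(S[i],c[i]) for i in range(1,k) if S[i,4]>30 and 330<c[i][0]<410 and 300<c[i][1]<390];print(B)
E
```

```text
[ 452.91396044 -240.24800324   51.85384315] [ 3.14138452e+00 -8.95537828e-04 -3.99917788e-01]
[(array([363, 331,  18,  10, 153], dtype=int32), array([371.35947712, 335.30065359])), (array([365, 349,  19,   9, 162], dtype=int32), array([374.05555556, 352.97530864]))]
```

View pics/c5.png

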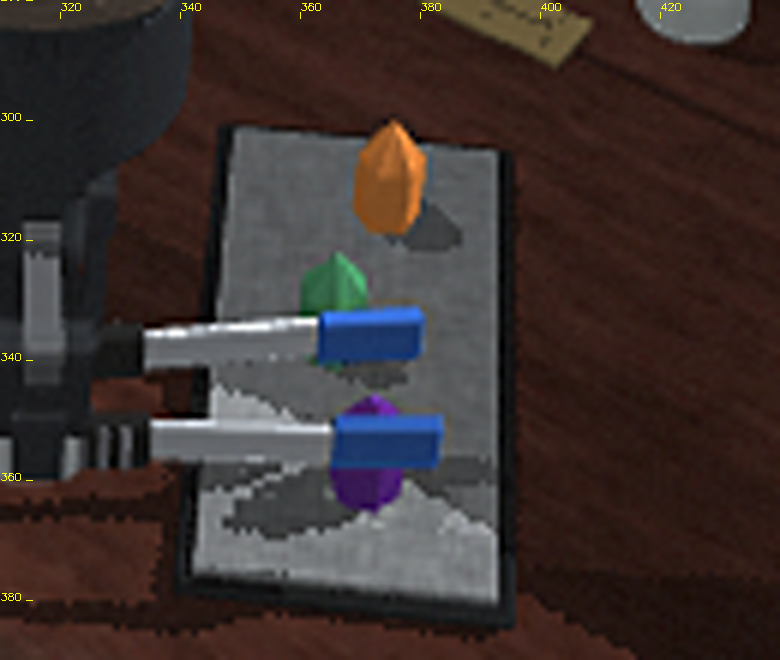

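The jaws are at (371.4,335.3) and (374.1,353.0). The crystal apex at (372,346) sits nearly midway between them.

```bash
python3 - <<'E'
from h import *
j=atz("scene",(372.7,344.14),50.3)
for nm,v in(("apex",atz("scene",(372.2,345.7),46.5)),("cent",atz("scene",(370.95,355.34),25))):
    d=v-j;c,s=np.cos(-.4),np.sin(-.4);print(nm,v,j,"fwd",c*d[0]+s*d[1],"left",-s*d[0]+c*d[1])
E
```

```text
apex [ 541.62606632 -273.9821073    46.5       ] [ 542.17886109 -274.06124844   50.3       ] fwd -0.5399767030884645 left -0.14237460219037412
cent [ 539.88608515 -276.39885843   25.        ] [ 542.17886109 -274.06124844   50.3       ] fwd -1.2014782719258845 left -3.0459303847746426
```

Request:
carry_out:
  dp:
    - [-0.01, 0.014, 0]
    - [0, 0, 0.08]
    - [0, 0, 0.08]
    - [0, 0, 0.08]
    - [0, 0, 0.08]
    - [0, 0, 0.038]
    - [0, 0, 0]
    - [0, 0, 0]
    - [0, 0, 0]
  delta_rot:
    - [0, 0, 0]
    - [0, 0, 0]
    - [0, 0, 0]
    - [0, 0, 0]
    - [0, 0, 0]
    - [0, 0, 0]
    - [0, 0, 0]
    - [0, 0, 0]
    - [0, 0, 0]
  gripper: [-0.13, -0.13, -0.13, -0.13, -0.13, -0.13, -0.13, -0.13, -0.13]

```text
time_s: 10.55
eef_pos: [451.7, -240.8, 24.6]
ee_rot: [3.142, -0.0, -0.4]
ft_force: [-0.4, -0.2, -0.7]
gripper_width: 0.439
grip_force: 5.7
```

```bash
python3 - <<'E'
from h import *
st=arm.sense();p=st["eef_pos"];print(p,st["ft_force"])
s=cams.read_camera("scene")[:,:,::-1].copy();cv2.imwrite("pics/s6.png",s)
H=cv2.cvtColor(s,cv2.COLOR_BGR2HSV)
for lo,hi in(((100,100,40),(128,255,255)),((132,120,40),(160,255,255)),((60,90,50),(85,255,255))):
    k,_,S,c=cv2.connectedComponentsWithStats(cv2.inRange(H,lo,hi))
    print([(S[i].tolist(),c[i].round(1).tolist()) for i in range(1,k) if S[i,4]>15 and 330<c[i][0]<410 and 300<c[i][1]<390])
E
```

```text
[ 451.69342777 -240.7978018    24.59973617] [-0.3933764  -0.19724187 -0.67083583]
[([361, 342, 18, 10, 112], [368.9, 345.7]), ([363, 360, 19, 9, 158], [372.2, 364.0])]
[([365, 346, 13, 14, 147], [371.0, 353.4])]
[([360, 322, 11, 20, 178], [365.0, 331.9])]
```

Request:
carry_out:
  dp:
    - [0, 0, 0]
    - [0, 0, 0]
    - [0, 0, 0]
    - [0, 0, 0]
    - [0, 0, 0]
    - [0, 0, 0]
    - [0, 0, 0]
    - [0, 0, 0]
    - [0, 0, 0]
    - [0, 0, 0]
  delta_rot:
    - [0, 0, 0]
    - [0, 0, 0]
    - [0, 0, 0]
    - [0, 0, 0]
    - [0, 0, 0]
    - [0, 0, 0]
    - [0, 0, 0]
    - [0, 0, 0]
    - [0, 0, 0]
    - [0, 0, 0]
  gripper: [-0.16, -0.19, -0.22, -0.25, -0.28, -0.31, -0.35, -0.4, -0.45, -0.5]
  newtons: 30

```text
time_s: 11.6
eef_pos: [451.5, -240.7, 24.3]
ee_rot: [-3.142, 0.0, -0.4]
ft_force: [-0.1, 0.9, -0.2]
gripper_width: 0.344
grip_force: 31.5
```

Request:
carry_out:
  dp:
    - [0, 0, -0.03]
    - [0, 0, -0.08]
    - [0, 0, -0.15]
    - [0, 0, -0.2]
    - [0, 0, -0.2]
    - [0, 0, -0.2]
    - [0, 0, -0.15]
    - [0, 0, -0.05]
    - [0, 0, 0]
    - [0, 0, 0]
  delta_rot:
    - [0, 0, 0]
    - [0, 0, 0]
    - [0, 0, 0]
    - [0, 0, 0]
    - [0, 0, 0]
    - [0, 0, 0]
    - [0, 0, 0]
    - [0, 0, 0]
    - [0, 0, 0]
    - [0, 0, 0]
  gripper: [-0.5, -0.5, -0.5, -0.5, -0.5, -0.5, -0.5, -0.5, -0.5, -0.5]

```text
time_s: 12.6
eef_pos: [451.3, -240.5, 103.3]
ee_rot: [-3.141, 0.001, -0.4]
ft_force: [-0.4, 0.0, -1.8]
gripper_width: 0.348
grip_force: 31.5
```

```bash
cat >>h.py <<'E'
def segs(im,n,R=60,extra=()):
    """blue jaws and violet blobs near the predicted jaws"""
    st=arm.sense();p=st["eef_pos"];y=st["ee_rot"][2];q=proj(n,p+np.array([95*np.cos(y),95*np.sin(y),-2]))
    H=cv2.cvtColor(im,cv2.COLOR_BGR2HSV);print(n,"pred",q.round(1))
    for nm,lo,hi in(("blue",(100,100,40),(128,255,255)),("violet",(132,120,40),(160,255,255))):
        k,_,S,c=cv2.connectedComponentsWithStats(cv2.inRange(H,lo,hi))
        print(nm,[(S[i].tolist(),c[i].round(1).tolist()) for i in range(1,k) if S[i,4]>8 and np.hypot(*(c[i]-q))<R])
    return q
E
python3 - <<'E'
from h import *
s=cams.read_camera("scene")[:,:,::-1].copy();q=segs(s,"scene")
print(arm.sense()["eef_pos"])
crop("scene",s,310,280,130,110,6,"pics/c6.png")
E
```

```text
scene pred [374.5 325.4]
blue [([364, 314, 11, 10, 62], [367.8, 317.6]), ([378, 314, 5, 8, 22], [380.7, 316.4]), ([366, 326, 20, 10, 181], [375.5, 330.4])]
violet [([369, 314, 13, 12, 118], [375.2, 320.7])]
[ 451.25533351 -240.50279487  103.18242908]
```

View pics/c6.png

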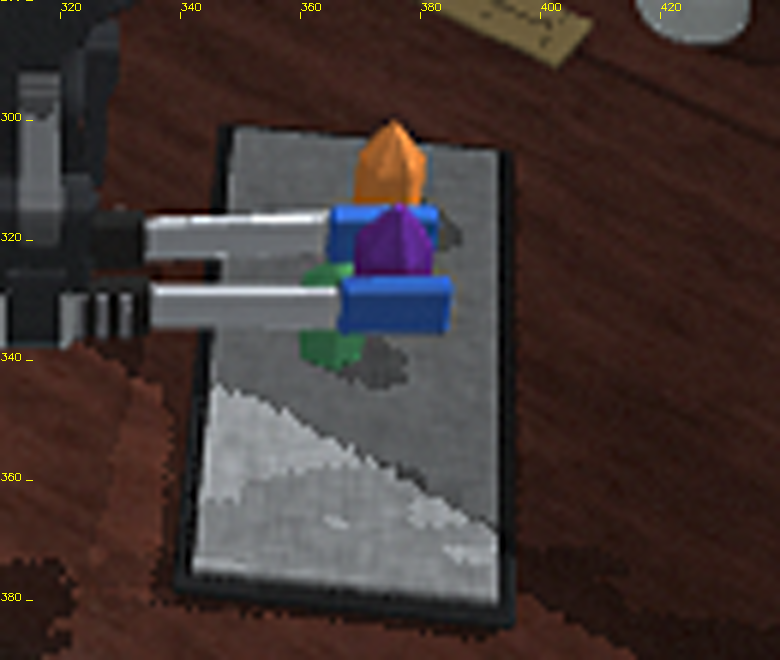

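The crystal is held upright in the jaws and is off the pad; orange and green are undisturbed. I turn and carry it toward the microscope.

Request:
carry_out:
  dp:
    - [0, 0, 0]
    - [0, 0, 0]
    - [0, 0, 0]
    - [0, 0, 0]
    - [0, 0, 0]
    - [0, 0, 0]
    - [0, 0, 0]
    - [0, 0, 0]
  delta_rot:
    - [0, 0, -0.004]
    - [0, 0, -0.008]
    - [0, 0, -0.01]
    - [0, 0, -0.01]
    - [0, 0, -0.008]
    - [0, 0, -0.005]
    - [0, 0, -0.0021]
    - [0, 0, 0]
  gripper: [-0.5, -0.5, -0.5, -0.5, -0.5, -0.5, -0.5, -0.5]

```text
time_s: 13.45
eef_pos: [451.4, -240.6, 103.5]
ee_rot: [-3.141, 0.001, -0.104]
ft_force: [0.5, 1.1, -1.3]
gripper_width: 0.349
grip_force: 31.4
```

```bash
python3 -c "
from h import *
plan([464,35.5,103.4],-.104)"
```

```text
turn z 7.056531083781606e-05 min rows 0.0029558328283515087 | dp in final frame [-2.150e-01 -3.679e+00  2.000e-03] dist 276.4
```

Request:
carry_out:
  dp:
    - [-0.005, -0.08, 0]
    - [-0.009, -0.16, 0]
    - [-0.013, -0.22, 0]
    - [-0.015, -0.25, 0]
    - [-0.015, -0.25, 0]
    - [-0.015, -0.25, 0]
    - [-0.015, -0.25, 0]
    - [-0.015, -0.25, 0]
    - [-0.015, -0.25, 0]
    - [-0.015, -0.25, 0]
  delta_rot:
    - [0, 0, 0]
    - [0, 0, 0]
    - [0, 0, 0]
    - [0, 0, 0]
    - [0, 0, 0]
    - [0, 0, 0]
    - [0, 0, 0]
    - [0, 0, 0]
    - [0, 0, 0]
    - [0, 0, 0]
  gripper: [-0.5, -0.5, -0.5, -0.5, -0.5, -0.5, -0.5, -0.5, -0.5, -0.5]

```text
time_s: 14.45
eef_pos: [458.6, -72.8, 103.9]
ee_rot: [-3.141, -0.0, -0.103]
ft_force: [-0.4, 0.4, -1.1]
gripper_width: 0.35
grip_force: 31.4
```

Request:
carry_out:
  dp:
    - [-0.015, -0.25, 0]
    - [-0.015, -0.25, 0]
    - [-0.015, -0.25, 0]
    - [-0.015, -0.25, 0]
    - [-0.012, -0.2, 0]
    - [-0.008, -0.14, 0]
    - [-0.005, -0.08, 0]
    - [-0.003, -0.049, 0]
    - [0, 0, 0]
    - [0, 0, 0]
  delta_rot:
    - [0, 0, 0]
    - [0, 0, 0]
    - [0, 0, 0]
    - [0, 0, 0]
    - [0, 0, 0]
    - [0, 0, 0]
    - [0, 0, 0]
    - [0, 0, 0]
    - [0, 0, 0]
    - [0, 0, 0]
  gripper: [-0.5, -0.5, -0.5, -0.5, -0.5, -0.5, -0.5, -0.5, -0.5, -0.5]

```text
time_s: 15.45
eef_pos: [463.8, 35.2, 103.8]
ee_rot: [3.142, 0.0, -0.104]
ft_force: [-0.4, -0.3, -1.4]
gripper_width: 0.35
grip_force: 31.4
```

```bash
python3 -c "
from h import *
plan([524,29.2,103.4],-.104)
for n in('scene','top'):
    segs(cams.read_camera(n)[:,:,::-1].copy(),n)
"
```

```text
turn z -4.767062249834662e-05 min rows 0.001996822365771441 | dp in final frame [ 0.807 -0.004  0.006] dist 60.5
scene pred [310.6 221.1]
blue [([302, 213, 18, 16, 155], [310.4, 222.1])]
violet [([306, 210, 10, 11, 70], [310.3, 216.0])]
top pred [288.2 231.4]
blue [([282, 224, 3, 8, 22], [283.0, 227.8]), ([292, 225, 4, 8, 25], [293.7, 228.4])]
violet [([285, 226, 7, 6, 40], [288.0, 228.6])]
```

Request:
carry_out:
  dp:
    - [0.05, 0, 0]
    - [0.12, 0, 0]
    - [0.15, 0, 0]
    - [0.15, 0, 0]
    - [0.13, 0, 0]
    - [0.1, 0, 0]
    - [0.06, -0.002, 0.003]
    - [0.03, -0.002, 0.003]
    - [0, 0, 0]
    - [0, 0, 0]
  delta_rot:
    - [0, 0, 0]
    - [0, 0, 0]
    - [0, 0, 0]
    - [0, 0, 0]
    - [0, 0, 0]
    - [0, 0, 0]
    - [0, 0, 0]
    - [0, 0, 0]
    - [0, 0, 0]
    - [0, 0, 0]
  gripper: [-0.5, -0.5, -0.5, -0.5, -0.5, -0.5, -0.5, -0.5, -0.5, -0.5]

```text
time_s: 16.55
eef_pos: [522.5, 29.7, 103.4]
ee_rot: [-3.142, 0.0, -0.104]
ft_force: [-0.5, -0.5, -1.5]
gripper_width: 0.349
grip_force: 31.4
```

```bash
python3 - <<'E'
from h import *
s=cams.read_camera("scene")[:,:,::-1].copy();t=cams.read_camera("top")[:,:,::-1].copy()
p=arm.sense()["eef_pos"];y=arm.sense()["ee_rot"][2];print(arm.sense()["eef_pos"],arm.sense()["ee_rot"])
segs(s,"scene");segs(t,"top")
m=p+np.array([95.5*np.cos(y),95.5*np.sin(y),1.6]);print("est crystal mid",m)
for n,dz in(("scene",15),("scene",21),("top",10),("top",13),("top",21)): print(n,dz,proj(n,m+[0,0,dz]))
F=np.array([619.2,19.3,105]);L=F+[30.6*np.cos(.104),-30.6*np.sin(.104),25.7]
print("focus px",proj("scene",F),proj("top",F),"lens",proj("scene",L),proj("top",L))
crop("scene",s,300,150,110,100,5,"pics/a.png");crop("top",t,260,140,60,100,4,"pics/b.png")
C=np.zeros((500,800,3),np.uint8);C[:,:550]=cv2.imread("pics/a.png");C[:400,555:795]=cv2.imread("pics/b.png");cv2.imwrite("pics/c7.png",C)
E
```

```text
[522.51389749  29.65542905 103.48698281] [-3.14151193e+00 -4.85906483e-06 -1.03884102e-01]
scene pred [337.5 216.2]
blue [([329, 209, 18, 15, 147], [337.2, 217.2])]
violet [([333, 206, 10, 10, 68], [337.5, 211.2])]
top pred [289.9 207.7]
blue []
violet []
est crystal mid [617.49904722  19.75233203 105.08698281]
scene 15 [338.06893766 208.72787241]
scene 21 [338.18494708 206.30485963]
top 10 [289.53327058 206.49752661]
top 13 [289.45628088 206.26994054]
top 21 [289.24904201 205.65733029]
focus px [338.61086197 214.67530061] [289.95861168 206.56570425] lens [353.03568602 201.97026743] [290.34564424 192.11371397]
```

View pics/c7.png

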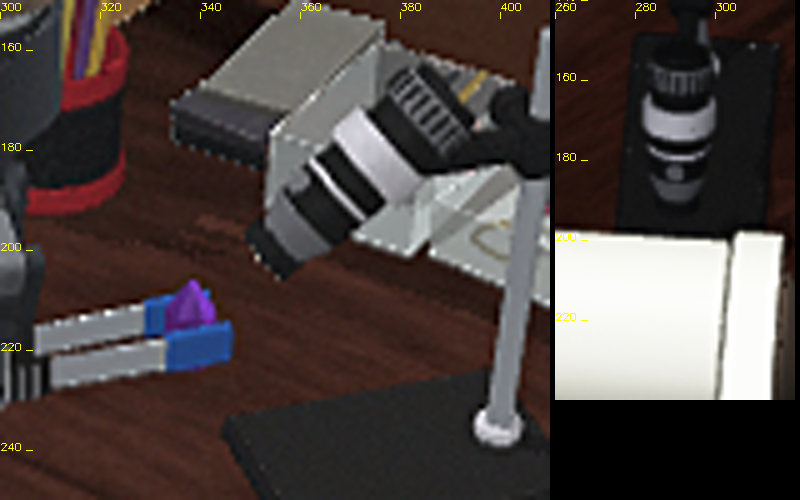

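The crystal is upright in the jaws in front of the lens, with its apex at (338,206) in scene, and the predicted apex is (338.2,206.3). It needs about 1.6 mm more forward.

Request:
carry_out:
  dp:
    - [0.011, 0.002, 0]
    - [0.011, 0.002, 0]
    - [0, 0, 0]
    - [0, 0, 0]
    - [0, 0, 0]
    - [0, 0, 0]
    - [0, 0, 0]
    - [0, 0, 0]
    - [0, 0, 0]
    - [0, 0, 0]
  delta_rot:
    - [0, 0, 0]
    - [0, 0, 0]
    - [0, 0, 0]
    - [0, 0, 0]
    - [0, 0, 0]
    - [0, 0, 0]
    - [0, 0, 0]
    - [0, 0, 0]
    - [0, 0, 0]
    - [0, 0, 0]
  gripper: [-0.5, -0.5, -0.5, -0.5, -0.5, -0.5, -0.5, -0.5, -0.5, -0.5]

```text
time_s: 17.65
eef_pos: [524.3, 29.2, 103.4]
ee_rot: [-3.142, 0.0, -0.104]
ft_force: [0.9, -0.1, -1.1]
gripper_width: 0.352
grip_force: 31.4
```

```bash
python3 - <<'E'
from h import *
from rig import workorder
st=arm.sense();p=st["eef_pos"];y=st["ee_rot"][2]
m=p+np.array([95.5*np.cos(y),95.5*np.sin(y),1.6]);print(m,st["ee_rot"],np.abs(st["dq"]).max(),st["grip_force"])
segs(cams.read_camera("scene")[:,:,::-1].copy(),"scene")
if np.linalg.norm(m-[619.2,19.3,105])<1.5: print(workorder.finish_job())
E
```

```text
[619.30605344  19.25333223 104.98753578] [-3.14152745e+00  8.85879793e-05 -1.03935341e-01] 0.001800992596469775 31.422974467277527
scene pred [338.4 216.1]
blue [([330, 209, 17, 15, 144], [337.9, 217.1])]
violet [([334, 206, 10, 10, 69], [338.3, 211.2])]
the job is handed in; nothing more can be done
None
```

The job is handed in: the tongs hold the violet crystal upright and steady, with its middle within about 0.2 mm of the focus as I measured it; that measurement is good to about 2 mm, and the result of the judging was not shown.

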